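Clamp a bracket in the slant-screw jig with the T-handle key

TASK

Set the steel channel bracket upright (as it stands now) in the jig, lying flat on the base plate between the fence, the jaw and the two end stops, and let go of it. Then take the longer T-handle key and, with it, turn the slotted cam screw down in the slanting well clockwise fully home, so that the jaw clamps the bracket. Put that key back upright, fully down, in its own empty hole of the wooden stand; do not push the jaw by hand, and leave the shorter key and everything else where it is.

Things in the scene. Friction and masses are not known exactly. Their poses are not given: they have to be found in the camera images.
- bracket_mid (a point): Loose steel channel bracket, 40 mm wide (x) x 150 long (y) x 42 high (z), 0.4 to 0.7 kg, standing with its open channel up. Point: its centre, 21 mm above its underside. Grip it across the 40 mm from above; only its upper 25 mm stays free in the jig. The small tin stands 3 to 15 mm from its +x side and blocks a finger along part of it.
- jig_nest (a point): Fixed jig, base plate 200 x 176 x 12 mm. Point: plate top, 12 mm over the bench, where the middle of the clamped bracket will be; x across the bracket to the fence, y along it, z up. Fence 14 mm high, face at x = 20 mm; end stops 12 mm high, faces at y = +-80; jaw 14 mm high, face at x = -32 with the screw at 0, -20 when home. The screw's boss, 88 mm high over the bench, lies beyond x = -70.
- screw_slot (a point): Slotted cam screw sunk in a slanting round well. Point: centre of the slot's floor, on the well's axis. z points up out of the well and leans 30 degrees from vertical toward the jig's -x side; x runs along the slot and turns with the screw. Slot 9.2 mm wide, 10 mm deep; well 26 mm in diameter, its mouth 55 mm up the axis; boss around it 39 mm in diameter.
- cam_screw (a joint): Angle of the cam screw, rad: 0 to 1.2, grows clockwise seen down the well; starts at 0 to 0.25; 1.2 = fully home against its stop. Stiff (0.1 N m friction), stays where it is left; it drives the jaw 10 mm per rad toward the fence.
- long_key_handle (a point): Longer T-handle key, plain steel, 0.22 kg, 130 mm long, in one of the stand's holes, leaning up to 4 degrees. Point: centre of its cross-bar, 122 mm from its tip; x along the bar, z up the shank. Bar 84 mm long, 12 wide, 20 high; neck 12 mm thick; shank 20 mm thick from 18 to 58 mm above the tip. It ends in a flat tongue.
- long_key_tip (a point): Middle of the end of the longer key's flat tongue, which is 20 mm wide along the cross-bar's direction, 5.5 mm thick and 13 mm long, narrowed to 16 x 3.5 mm over its last 3 mm; axes as at its handle.
- short_key_handle (a point): The shorter T-handle key, plain steel with a 16 mm round tip that does not fit the slot, standing in the other hole. Point: centre of its cross-bar (54 mm long, 12 mm wide), 98 mm above its tip. To be left alone.
- hole_far (a point): Wooden key stand, fixed on the bench: 150 x 56 x 56 mm, with two upright holes 80 mm apart, 23.5 mm in diameter, 50 mm deep. Point: centre of the mouth (56 mm above the bench) of one hole; x runs along the stand away from the other hole. The hole without the shorter key is the longer key's own.
- hole_near (a point): Centre of the mouth of the stand's other hole, same size.
- small_tin: Loose lidded round tin, 68 mm in diameter, 42 mm high, beside the bracket; origin at the centre of its underside.
- oil_can: Loose pump oil can, body 73 mm in diameter, 120 mm over handle (+y) and spout (-y), 207 mm high; origin at its underside.
- tall_tin: Loose lidded round tin, 78 mm in diameter, 95 mm high; origin at the centre of its underside.
Things that resemble listed ones, but are neither listed nor needed, are in the scene too. What is shaped like the part that bears long_key_handle but pink or turquoise is not meant.

How it is judged:
On the way, in this order (a step that is already met when the one before it is completed fails the run):
1. The bracket stands flat in the jig, let go, before the screw is turned (x of bracket_mid in the frame of jig_nest between -0.012 and 0.004 m and y of bracket_mid in the frame of jig_nest between -0.009 and 0.009 m and z of bracket_mid in the frame of jig_nest between 0.016 and 0.025 m and angle between bracket_mid's own z axis and vertical below 0.07 rad and angle between the y axis of bracket_mid and the y axis of jig_nest, either way round below 0.09 rad and contact force between the fingers and bracket below 0.5 N and value of joint cam_screw below 0.4 rad), for 0.2 s.
2. The longer key's tongue is down in the screw's slot, the screw not yet turned (distance between long_key_tip and screw_slot below 0.009 m and angle between the z axis of long_key_tip and the z axis of screw_slot, either way round below 0.2 rad and value of joint cam_screw below 0.6 rad), for 0.1 s.
3. The screw is turned home with the key in its slot (distance between long_key_tip and screw_slot below 0.009 m and angle between the z axis of long_key_tip and the z axis of screw_slot, either way round below 0.2 rad and value of joint cam_screw above 1.1 rad), for 0.1 s.
At the end, for the whole second after the job is handed in: Screw over 1.08 rad; bracket flat in the jig against the fence (within 4 mm across, 9 mm along, 0.07 rad upright, 0.09 rad in line); the longer key upright in a hole of the stand, tip within 7 mm of its floor; both at rest (value of joint cam_screw above 1.08 rad and x of bracket_mid in the frame of jig_nest between -0.004 and 0.004 m and y of bracket_mid in the frame of jig_nest between -0.009 and 0.009 m and z of bracket_mid in the frame of jig_nest between 0.016 and 0.025 m and angle between bracket_mid's own z axis and vertical below 0.07 rad and angle between the y axis of bracket_mid and the y axis of jig_nest, either way round below 0.09 rad and ((horizontal distance between long_key_tip and hole_far below 0.006 m and z of long_key_tip in the frame of hole_far between -0.056 and -0.043 m) or (horizontal distance between long_key_tip and hole_near below 0.006 m and z of long_key_tip in the frame of hole_near between -0.056 and -0.043 m)) and angle between long_key_tip's own z axis and vertical below 0.12 rad and linear speed of each of long_key, bracket below 0.02 m/s); the robot touches nothing.
It fails at once if The jaw is pushed by the fingers with more than 7 N (contact force between the fingers and jaw above 7 N).
It fails at once if The shorter key is moved by more than 30 mm (distance of short_key_handle from where it was at the start of the episode above 0.03 m).
It fails at once if Another thing on the bench is moved by more than 30 mm (distance of any of small_tin, oil_can, tall_tin from where it was at the start of the episode above 0.03 m).
It also fails if it takes over 72 s, if anything falls off the work surface, if the arm or the gripper's body presses on something with over 40 N, if the wrist force passes 120 N, or if a joint passes its speed limit or range.

ROBOT

A 7-joint arm with a two-finger parallel gripper is mounted at the origin on a cart in front of the work surface, level with it; the furniture and walls round the work are solid. World frame = base frame: x ahead of the robot, y to its left, z up, the work surface at z = 0. Lengths are in m, angles in rad, forces in N, time in s.
With the tool pointing down it reaches from about 0.425 to 0.875 m from the base axis. Payload 4.7 kg.
Tool frame: the origin (TCP) lies midway between the tips of the shut fingers; the grasp point (between the pads) lies 19 mm behind it; z points along the fingers, y is the line along which they close (so a half turn about z gives the same grasp; the last joint's range is limited). The gripper opens to 87 mm and grips with 3 to 60 N. Pads are 19 mm wide; open, the fingers measure 117 mm over their backs; the gripper's body (75 mm by 190 mm) begins 51 mm behind the grasp point.
Start: joints at [-1.112, 0.321, -0.07, 1.45, 0.023, 1.371, -0.057], TCP at [0.28, 0.587, 0.223] pointing down, gripper open.
Joint ranges: [-2.86, 2.86], [-0.3, 2.09], [-1.38, 1.24], [0.06, 2.45], [-1.56, 4.7], [0.09, 2.05], [-2.69, 2.69]. Speed limits (rad/s): [2.57, 2.57, 3.14, 3.14, 3.14, 3.14, 3.14].

INTERFACE

Orientations are given as a rotation vector (axis times angle).
In Python, from bench import ctrl, get_image, calibration gives the robot as it stands.
- The arm moves only by the tool apply_moves, never from a script. Its arguments are lists of equal length, an entry for each row: "dp": the shift along the tool's x, y, z in m, a list of three; "twist": the turn, a rotation vector about the tool's x, y, z in rad, a list of three; "fingers": the closure, from 0 (fully open) to 1 (shut). In form: {"dp": [[dx, dy, dz], ...], "twist": [[ax, ay, az], ...], "fingers": [fingers, ...]}. A call has 1 to 10 rows; each row shifts and turns the commanded pose from where the row before left it, along the tool's axes as they then stand; what a row does not reach is not made up. A row lasts 1/10 s, in which the tool goes at most 50 mm and 8.59 degrees, less where a joint would pass 70% of its speed; a pose out of reach is approached as far as the arm can. A call is refused whole if a number of a shift passes 0.05 or a number of a turn 0.15, either way. A call with a gripper value outside its range is refused whole. The fingers move at their own pace and stop on an object; "newtons" is the grip in N (left out, the last holds). Time passes only in rows, so rows that do not move let the fingers close. It gives the time, the measured TCP pose, the force, the opening and the grip force at its end, in the units of the state.
- ctrl.get_state(): the state, without advancing time (a new reading comes with each control period).
- get_image(name): name is "scene" or "top"; returns the picture (400x640x3 uint8, red, green, blue); there is no depth.
- calibration(name): a dict with "fx", "fy", "cx", "cy" (pixels), "eye" and "attitude" of the camera in the world. Camera axes: x right, y up, looking along -z (the intrinsics and any distortion apply to the point x, -y, -z); pixel columns grow to the right and rows downward; lengths in m; the calibration is good to about 2 mm. A picture is of the moment at which its call begins. calibration takes no time and is no camera call.
- ctrl.close_job(): hands the job in; it is judged then, once.
The state is a dict: "time": time; "joint_positions": joint angles; "qd": joint speeds; "joint_torque": joint torques, N m; "position": TCP position; "tool_rot": TCP orientation; "ft_force": force on the tool from outside, world axes, zero at the start; "torque": the same for the moment, N m; "grip_width": opening from 0.0 (shut) to 1.0 (fully open); "grip_force": force on a finger pad.
Only numpy, scipy, OpenCV 4.12 (cv2) and the standard library are available. Lean on these libraries where they do the work, as an engineer would, in place of code of your own. Each camera call takes 0.05 s, during which the arm holds its last target. There are 200 camera calls.

## Working session

There is one attempt and no reset: what is moved stays moved. The work goes in short steps, Python scripts to look and compute and a tool call to move; the robot and the scene stay as the last step left them, time stands still between calls to the robot, and variables do not carry over. Pictures are saved under pics/ and viewed, at most 10 in all, crops included, and the job is handed in when it is done.

Besides the shell and the picture viewer there is one more tool, called after "Emit:" as a command line: name --argument value ..., lists and objects as JSON in quotes. apply_moves: Moves the arm, as the interface text tells. Its arguments: {"type":"object","properties":{"dp":{"type":"array"},"twist":{"type":"array"},"fingers":{"type":"array"},"newtons":{"type":"number"}},"required":["dp","twist","fingers"]}

```bash
ls; mkdir -p pics
python3 - <<'E'
from bench import ctrl,get_image,calibration
import cv2
s=ctrl.get_state(); print(s)
for n in("scene","top"):
    cv2.imwrite(f"pics/{n}0.png",get_image(n)[:,:,::-1]); print(n,calibration(n))
E
```

```text
pics
{'time': 0.0, 'joint_positions': array([-1.11189356,  0.32180471, -0.07009448,  1.45169211,  0.02258492,
        1.370799  , -0.05691758]), 'qd': array([ 0.00085071, -0.0006937 , -0.0014777 ,  0.00054786, -0.00150537,
       -0.00082439,  0.00074424]), 'joint_torque': array([-7.37457549e-05, -4.91287887e+01, -4.03820481e-01, -3.12530994e+01,
       -6.38653035e-02,  4.40971262e-02,  1.84096075e-04]), 'position': array([0.27947451, 0.58622661, 0.22146488]), 'tool_rot': array([-6.92843080e-01, -3.06388864e+00,  2.96113340e-03]), 'ft_force': array([-0.35110935,  0.38806745, -0.11401894]), 'torque': array([-0.01077455,  0.08113744, -0.01459821]), 'grip_force': 0.0, 'grip_width': 1.005399400794822}
scene {'fx': 467.33101271181954, 'fy': 467.33101271181954, 'cx': 320.95377167020536, 'cy': 198.9919801429586, 'eye': array([-0.44014447, -0.61641594,  0.61946828]), 'attitude': array([ 1.04967532, -0.54255534, -0.85544601])}
top {'fx': 454.30764455613956, 'fy': 454.30764455613956, 'cx': 314.4552990100354, 'cy': 198.8398380171985, 'eye': array([0.43400696, 0.0262952 , 1.28857291]), 'attitude': array([ 0.05419673, -0.02731707, -1.58965695])}
```

View pics/scene0.png

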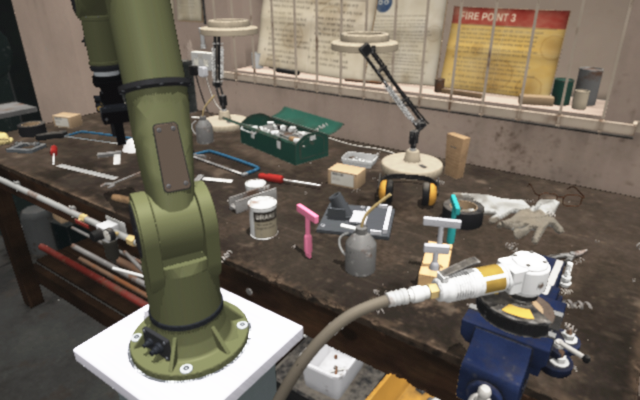

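View pics/top0.png

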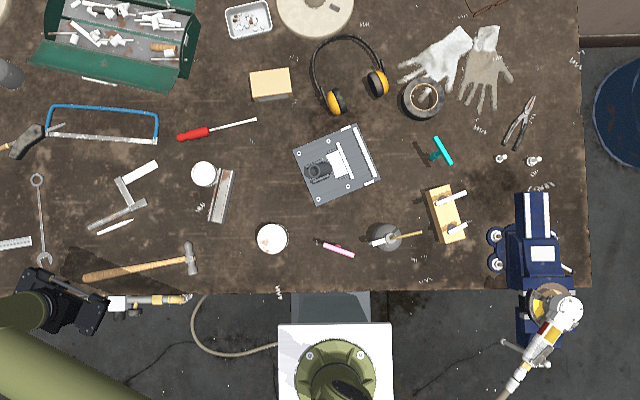

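The top view (rows up = +x, columns left = +y) shows:
- **Bracket:** about (222,195), with the small tin at (204,174).
- **Jig:** (337,165), with the boss at (318,170).
- **Stand:** (446,213), with white T-keys at (455,196) and (457,226).
- **Other items:** oil can (385,237) and tall tin (272,238).

Possible key look-alikes are pink (338,249), turquoise (442,150) and the two white/grey ones in the stand. The bracket's only look-alike is the bars at (135,185). Next is a close crop.

Run:
```python
import cv2,numpy as np
t=cv2.imread("pics/top0.png");s=cv2.imread("pics/scene0.png")
def c(i,x0,y0,w,h,W,H): return cv2.resize(i[y0:y0+h,x0:x0+w],(W,H),interpolation=cv2.INTER_CUBIC)
a=c(t,290,120,100,100,400,300+100)[:300+100]
top=np.hstack([c(t,285,115,100,75,400,300),c(t,420,175,100,75,400,300)])
bot=np.hstack([c(t,185,155,100,75,400,300),c(s,390,205,100,75,400,300)])
cv2.imwrite("pics/crop1.png",np.vstack([top,bot]))
```

```text
(no output)
```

View pics/crop1.png

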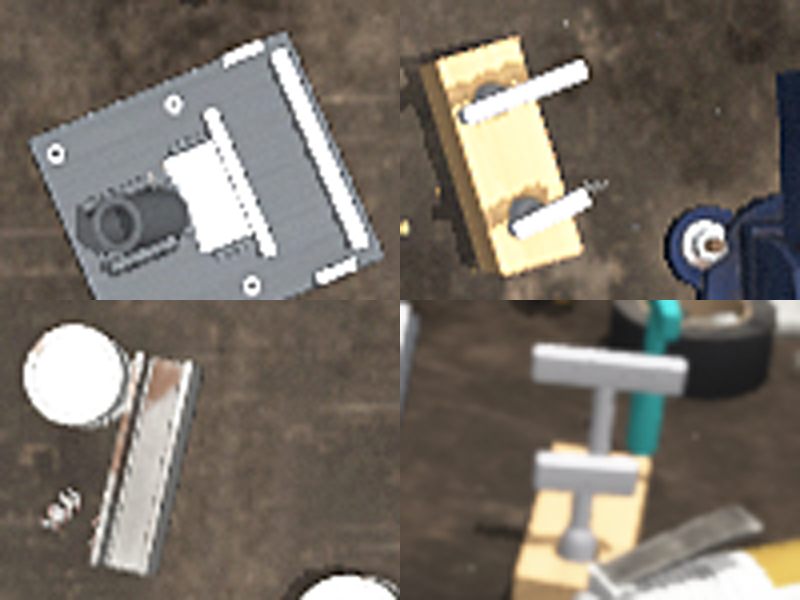

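The crop confirms the longer key is the grey one in the upper hole, with bar ends at (436,204) and (467,192.5). In the scene view it is also the taller and wider of the two. The jig's fence is on its image-right side and the boss with its well mouth is at (314.5,170.5). The bracket is at (222,195), with the tin touching its upper-left part.

```bash
cat > h.py <<'E'
import numpy as np,cv2
from scipy.spatial.transform import Rotation as R
from bench import ctrl,get_image,calibration
C={n:calibration(n) for n in("top","scene")}
def ray(n,u,v):
    c=C[n];d=R.from_rotvec(c["attitude"]).apply([(u-c["cx"])/c["fx"],-(v-c["cy"])/c["fy"],-1.]);return np.array(c["eye"]),d
def pw(n,u,v,z):
    e,d=ray(n,u,v);return e+d*(z-e[2])/d[2]
def proj(n,P):
    c=C[n];q=R.from_rotvec(c["attitude"]).inv().apply(np.atleast_2d(P)-c["eye"])
    return np.c_[c["cx"]-c["fx"]*q[:,0]/q[:,2],c["cy"]+c["fy"]*q[:,1]/q[:,2]]
def frame(x,y,z,yaw):
    r=R.from_euler("z",yaw);return lambda P:r.apply(np.atleast_2d(P))+[x,y,z]
def axes():
    s=ctrl.get_state();return s,R.from_rotvec(s["tool_rot"])
E
python3 - <<'E'
from h import *
np.set_printoptions(precision=4,suppress=True)
t=lambda l,ox,oy,z,px=0:np.array([pw("top",ox+(a-px)/4,oy+b/4,z) for a,b in l])
J=t([(30,140),(287,33),(382,260)],285,115,.012);print("plate",J,np.linalg.norm(np.diff(J,axis=0),axis=1))
F=t([(273,56),(353,250)],285,115,.026);print("fence inner",F)
S=t([(223,64),(264,45),(313,282),(352,268)],285,115,.024);print("stops",S)
print("jaw face",t([(218,108),(275,250)],285,115,.026))
print("mouth",t([(118,222)],285,115,.078))
B=t([(137,352-300),(92,565-300),(152,574-300),(197,364-300)],185,155,.042);print("brk",B,B.mean(0))
print("tin",t([(75,374-300)],185,155,.042))
K=t([(463,115),(587,70)],420,175,.135,400);print("bar",K,np.linalg.norm(K[1]-K[0]),K.mean(0))
K=t([(515,228),(590,198)],420,175,.112,400);print("sbar",K,np.linalg.norm(K[1]-K[0]),K.mean(0))
H=t([(437,62),(520,37),(583,248),(500,275)],420,175,.056,400);print("stand",H,H.mean(0),np.linalg.norm(np.diff(H,axis=0),axis=1))
H=t([(490,95),(525,212)],420,175,.056,400);print("holes",H)
s,r=axes();print(r.as_matrix())
E
```

```text
plate [[ 0.6401  0.107   0.012 ]
 [ 0.7124 -0.0764  0.012 ]
 [ 0.5497 -0.1393  0.012 ]] [0.1972 0.1744]
fence inner [[ 0.6933 -0.0651  0.026 ]
 [ 0.5559 -0.1175  0.026 ]]
stops [[ 0.6889 -0.0301  0.024 ]
 [ 0.7017 -0.0591  0.024 ]
 [ 0.5343 -0.0894  0.024 ]
 [ 0.5435 -0.1168  0.024 ]]
jaw face [[ 0.6575 -0.0259  0.026 ]
 [ 0.557  -0.0633  0.026 ]]
mouth [[0.5729 0.0448 0.078 ]]
brk [[0.5895 0.3089 0.042 ]
 [0.4428 0.3411 0.042 ]
 [0.4359 0.2997 0.042 ]
 [0.5802 0.2673 0.042 ]] [0.5121 0.3043 0.042 ]
tin [[0.5751 0.352  0.042 ]]
bar [[ 0.4755 -0.2612  0.135 ]
 [ 0.5024 -0.3401  0.135 ]] 0.08345316588746808 [ 0.4889 -0.3007  0.135 ]
sbar [[ 0.403  -0.2978  0.112 ]
 [ 0.4213 -0.3464  0.112 ]] 0.05195502038707116 [ 0.4122 -0.3221  0.112 ]
stand [[ 0.5145 -0.2645  0.056 ]
 [ 0.5304 -0.321   0.056 ]
 [ 0.3873 -0.3582  0.056 ]
 [ 0.3702 -0.3021  0.056 ]] [ 0.4506 -0.3115  0.056 ] [0.0586 0.1479 0.0587]
holes [[ 0.4915 -0.2995  0.056 ]
 [ 0.4121 -0.3203  0.056 ]]
[[-0.9027  0.4302 -0.0007]
 [ 0.4302  0.9027 -0.0016]
 [-0.0001 -0.0017 -1.    ]]
```

Every size agrees with the description: plate 197x174, bar 83.5, short bar 52, stand 148x58.6, bracket about 41x149 mm, and the tin edge 6 mm from the bracket. The nest is at about (0.6173,-0.0727) with yaw -68.9°. The bracket is at (0.512,0.304), and I'll grip it 15 mm toward its robot-side end.

Emit:
apply_moves --dp '[[-0.0396,-0.0198,0],[-0.0396,-0.0198,0],[-0.0396,-0.0198,0],[-0.0396,-0.0198,0],[-0.0396,-0.0198,0],[-0.0396,-0.0198,0],[-0.0396,-0.0198,0],[-0.0396,-0.0198,0],[0,0,0.04],[0,0,0.04]]' --twist '[[0,0,0],[0,0,0],[0,0,0],[0,0,0],[0,0,0],[0,0,0],[0,0,0],[0,0,0],[0,0,-0.1135],[0,0,-0.1135]]' --fingers '[0.2,0.2,0.2,0.2,0.2,0.2,0.2,0.2,0.2,0.2]' --newtons 50

```text
time: 1.1
position: [0.4997, 0.3059, 0.1428]
tool_rot: [0.341, 3.12, 0.003]
ft_force: [-1.0, 0.2, -1.2]
grip_width: 0.802
grip_force: 0.0
```

```bash
cat >> h.py <<'E'
def go(P,yang=None):
    """remaining shift in tool axes to world P; turn about tool z so that tool y points at world angle yang (deg, mod 180)"""
    s,r=axes();p=s["position"];d=r.inv().apply(np.array(P)-p)
    print("t",round(s["time"],2),"p",p.round(4),"dp",d.round(4),"F",np.round(s["ft_force"],1),"T",np.round(s["torque"],2),"grip",round(s["grip_width"]*87,1),round(s["grip_force"],1),"q7",s["joint_positions"].round(2))
    m=r.as_matrix();print("toolz",m[:,2].round(4))
    if yang is not None:
        a=np.degrees(np.arctan2(m[1,1],m[0,1]));print("yang",a.round(2),"twist z",round(-np.radians((yang-a+90)%180-90),4))
E
python3 -c "
from h import *
go([.4975,.3075,.02],77.5)"
```

```text
t 1.1 p [0.4997 0.3059 0.1428] dp [0.0028 0.0008 0.1228] F [-1.   0.2 -1.2] T [0.05 0.08 0.03] grip 69.7 0.0 q7 [-0.7   0.23  0.12  1.73 -0.03  1.18  0.78]
toolz [ 0.003   0.0018 -1.    ]
yang 77.54 twist z 0.0007
```

Emit:
apply_moves --dp '[[0.0028,0.0008,0.04],[0,0,0.04],[0,0,0.03],[0,0,0.0125],[0,0,0],[0,0,0],[0,0,0],[0,0,0],[0,0,0]]' --twist '[[0,0,0],[0,0,0],[0,0,0],[0,0,0],[0,0,0],[0,0,0],[0,0,0],[0,0,0],[0,0,0]]' --fingers '[0.2,0.2,0.2,0.2,0.2,0.6,0.7,0.8,0.8]'

```text
time: 2.0
position: [0.4957, 0.3094, 0.0213]
tool_rot: [0.341, 3.121, 0.003]
ft_force: [-1.5, 0.4, 2.0]
grip_width: 0.526
grip_force: 2.1
```

```bash
python3 -c "
from h import *
go([.4975,.3075,.12],77.5)
im=get_image('top');cv2.imwrite('pics/t1.png',im[:,:,::-1])"
```

```text
t 2.0 p [0.4957 0.3094 0.0213] dp [-0.0023 -0.0013 -0.0987] F [-1.5  0.4  2. ] T [ 0.65 -0.11  0.03] grip 45.8 2.1 q7 [-0.69  0.36  0.1   1.83 -0.05  0.95  0.79]
toolz [ 0.0018  0.0015 -1.    ]
yang 77.52 twist z 0.0004
```

Emit:
apply_moves --dp '[[0,0,0],[0,0,0],[0,0,0],[0,0,0],[0,0,-0.02],[0,0,-0.03],[0,0,-0.03]]' --twist '[[0,0,0],[0,0,0],[0,0,0],[0,0,0],[0,0,0],[0,0,0],[0,0,0]]' --fingers '[0.8,0.8,0.8,0.8,0.8,0.8,0.8]'

```text
time: 2.75
position: [0.4933, 0.3066, 0.0986]
tool_rot: [-0.342, -3.119, 0.008]
ft_force: [1.6, 0.3, -3.9]
grip_width: 0.452
grip_force: 49.9
```

```bash
python3 -c "
from h import *
go([.6,.0,.1],111.1)
t=get_image('top');s=get_image('scene')
c=lambda i,x,y,w,h:cv2.resize(i[y:y+h,x:x+w],(400,400),interpolation=cv2.INTER_CUBIC)
cv2.imwrite('pics/t2.png',np.hstack([c(t,170,140,100,100),c(s,180,160,80,80)])[:,:,::-1])"
```

```text
t 2.75 p [0.4933 0.3066 0.0986] dp [-0.1706 -0.2763 -0.0006] F [ 1.6  0.3 -3.9] T [0.14 0.06 0.01] grip 39.3 49.9 q7 [-0.7   0.27  0.11  1.77 -0.03  1.1   0.78]
toolz [-0.0043 -0.0043 -1.    ]
yang 77.49 twist z -0.5866
```

View pics/t2.png

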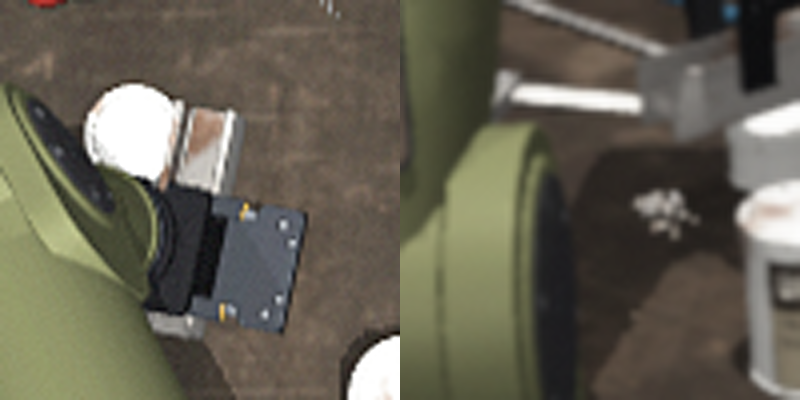

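The bracket is gripped at 39.3 mm and hangs level. Its far end is visible at about (223.5,167), clear of the tin. I'll check the grip offset and work out the move to the jig.

```bash
python3 -c "
from h import *
e=pw('top',223.5,167,.119);s,r=axes();u=np.array([.976,-.216,0]);print('offset of centre along',(e-s['position'])@u-.075, (e-s['position'])@[.216,.976,0])
go([.5996,-.0741,.13],111.1)
R0=R.from_euler('z',-68.9,degrees=True)"
```

```text
offset of centre along 0.014426883324810416 -0.009735376528287938
t 2.85 p [0.497  0.3092 0.103 ] dp [-0.1833 -0.3518 -0.0273] F [ 0.4  0.6 -3.3] T [ 0.07 -0.07  0.  ] grip 39.7 49.9 q7 [-0.7   0.27  0.11  1.77 -0.03  1.1   0.78]
toolz [ 0.0046  0.0023 -1.    ]
yang 77.48 twist z -0.5867
```

Emit:
apply_moves --dp '[[-0.01,-0.02,-0.03],[-0.02,-0.038,-0.02],[-0.0225,-0.0432,0],[-0.0225,-0.0432,0],[-0.0225,-0.0432,0],[-0.0225,-0.0432,0],[-0.0225,-0.0432,0],[-0.0225,-0.0432,0],[-0.014,-0.027,0],[-0.0043,-0.0076,0]]' --twist '[[0,0,0],[0,0,0],[0,0,0],[0,0,0],[0,0,0],[0,0,0],[0,0,0],[0,0,0],[0,0,0],[0,0,0]]' --fingers '[0.8,0.8,0.8,0.8,0.8,0.8,0.8,0.8,0.8,0.8]'

```text
time: 3.85
position: [0.596, -0.0811, 0.1473]
tool_rot: [-0.353, -3.117, 0.007]
ft_force: [-0.2, -0.8, -3.9]
grip_width: 0.452
grip_force: 49.9
```

Emit:
apply_moves --dp '[[0,0,0],[0,0,0],[0,0,0.01],[0,0,0.02],[0,0,0.01],[0,0,0]]' --twist '[[0,0,-0.1467],[0,0,-0.1467],[0,0,-0.1467],[0,0,-0.1466],[0,0,0],[0,0,0]]' --fingers '[0.8,0.8,0.8,0.8,0.8,0.8]'

```text
time: 4.45
position: [0.5952, -0.0735, 0.1065]
tool_rot: [0.57, -3.082, -0.003]
ft_force: [-0.2, -0.4, -4.0]
grip_width: 0.456
grip_force: 49.9
```

```bash
python3 -c "
from h import *
t=get_image('top');s=get_image('scene')
go([.600,-.074,.034],111.1)
c=lambda i,x,y,w,h:cv2.resize(i[y:y+h,x:x+w],(400,400),interpolation=cv2.INTER_CUBIC)
cv2.imwrite('pics/t3.png',np.hstack([c(t,285,115,100,100),c(s,310,170,80,80)])[:,:,::-1])"
```

```text
t 4.55 p [ 0.5975 -0.074   0.1094] dp [-0.0025 -0.0009  0.0754] F [ 0.1 -0.3 -4. ] T [ 0.04 -0.02  0.03] grip 39.8 49.9 q7 [-0.17  0.3   0.29  1.72 -0.1   1.13  2.09]
toolz [-1.5e-03 -1.0e-04 -1.0e+00]
yang 111.02 twist z -0.0015
```

View pics/t3.png

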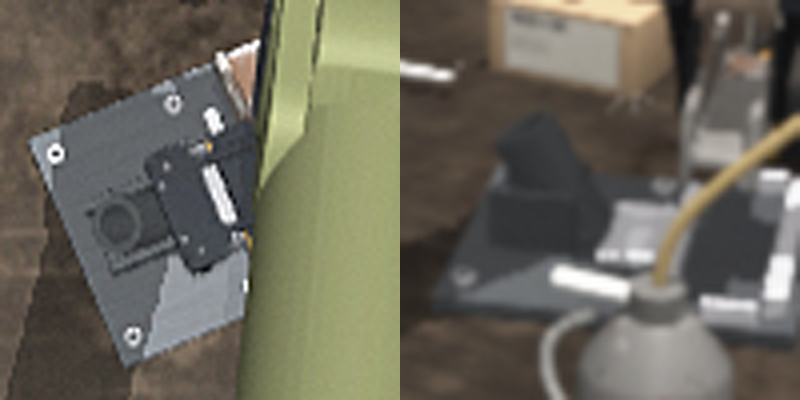

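The bracket hangs level over the nest. Its far-left corner is visible at top pixel (339.5,128.8), and the boss mouth at top (314,170). I'll check the corner in jig coordinates.

```bash
cat >> h.py <<'E'
NEST=np.array([.6173,-.0727,.012]);RJ=R.from_euler("z",-68.9,degrees=True)
def jig(P): return RJ.inv().apply(np.array(P)-NEST)
E
python3 -c "
from h import *
print(jig(pw('top',339.5,128.75,.130))*1e3)
go([.600,-.074,.034],111.1); print(jig(ctrl.get_state()['position'])*1e3)"
```

```text
[-26.81262961  70.50453233 118.        ]
t 4.55 p [ 0.5975 -0.074   0.1094] dp [-0.0025 -0.0009  0.0754] F [ 0.1 -0.3 -4. ] T [ 0.04 -0.02  0.03] grip 39.8 49.9 q7 [-0.17  0.3   0.29  1.72 -0.1   1.13  2.09]
toolz [-1.5e-03 -1.0e-04 -1.0e+00]
yang 111.02 twist z -0.0015
[ -5.90392785 -18.99183837  97.42263311]
```

Emit:
apply_moves --dp '[[-0.004,-0.001,0],[0,0,0.02],[0,0,0.02],[0,0,0.015],[0,0,0.01],[0,0,0.007],[0,0,0]]' --twist '[[0,0,0],[0,0,0],[0,0,0],[0,0,0],[0,0,0],[0,0,0],[0,0,0]]' --fingers '[0.8,0.8,0.8,0.8,0.8,0.8,0.8]'

```text
time: 5.25
position: [0.6017, -0.0736, 0.0374]
tool_rot: [0.576, -3.087, -0.0]
ft_force: [-1.1, 0.5, -3.6]
grip_width: 0.458
grip_force: 49.9
```

```bash
python3 -c "
from h import *
t=get_image('top');s=get_image('scene')
go([.600,-.074,.034],111.1); print(jig(ctrl.get_state()['position'])*1e3)
c=lambda i,x,y,w,h:cv2.resize(i[y:y+h,x:x+w],(400,400),interpolation=cv2.INTER_CUBIC)
cv2.imwrite('pics/t4.png',np.hstack([c(t,315,105,70,70),c(s,330,180,70,70)])[:,:,::-1])"
```

```text
t 5.35 p [ 0.6026 -0.0738  0.0386] dp [0.0025 0.0008 0.0046] F [-0.4  0.  -3.2] T [ 0.01  0.08 -0.  ] grip 39.5 49.9 q7 [-0.15  0.39  0.28  1.77 -0.12  1.    2.11]
toolz [ 0.0011 -0.     -1.    ]
yang 111.13 twist z 0.0004
[ -4.2352399  -14.11740054  26.64768974]
```

View pics/t4.png

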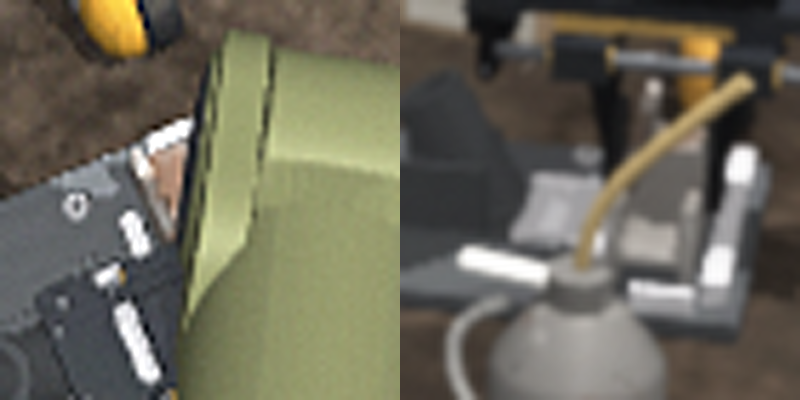

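In the scene crop the bracket end sits between jaw and fence with a gap on both sides. In the top crop its far end lies just inside the end stop, so I'll lower it.

Emit:
apply_moves --dp '[[0,0,0.003],[0,0,0.002],[0,0,0.001],[0,0,0]]' --twist '[[0,0,0],[0,0,0],[0,0,0],[0,0,0]]' --fingers '[0.8,0.8,0.8,0.8]'

```text
time: 5.75
position: [0.6025, -0.0738, 0.0334]
tool_rot: [-0.576, 3.087, 0.0]
ft_force: [-3.7, 1.3, 4.7]
grip_width: 0.451
grip_force: 49.9
```

```bash
python3 -c "
from h import *
go([.600,-.074,.033],111.1); print(jig(ctrl.get_state()['position'])*1e3,jig(pw('top',338.3,132.1,.060))*1e3)"
```

```text
t 5.75 p [ 0.6025 -0.0738  0.0334] dp [0.0024 0.0007 0.0004] F [-3.7  1.3  4.7] T [ 0.17  0.68 -0.  ] grip 39.2 49.9 q7 [-0.15  0.39  0.28  1.77 -0.13  0.99  2.12]
toolz [ 1.e-03  3.e-04 -1.e+00]
yang 111.13 twist z 0.0006
[ -4.326303   -14.21721287  21.35737169] [-25.39291827  75.66104075  48.        ]
```

It is seated: Fz +4.7 N at the expected height, with the corner at (-25,76) mm. Now release and rise.

Emit:
apply_moves --dp '[[0,0,0],[0,0,0],[0,0,0],[0,0,-0.02],[0,0,-0.04],[0,0,-0.05],[0,0,-0.05],[0,0,-0.01],[0,0,0]]' --twist '[[0,0,0],[0,0,0],[0,0,0],[0,0,0],[0,0,0],[0,0,0],[0,0,0],[0,0,0],[0,0,0]]' --fingers '[0.31,0.31,0.31,0.31,0.31,0.31,0.31,0.31,0.31]'

```text
time: 6.65
position: [0.6037, -0.0739, 0.2048]
tool_rot: [-0.575, 3.083, -0.002]
ft_force: [0.3, -0.6, -1.0]
grip_width: 0.687
grip_force: 0.0
```

```bash
python3 -c "
from h import *
go([.489,-.3007,.2],18.8)
t=get_image('top');s=get_image('scene');cv2.imwrite('pics/s5.png',s[:,:,::-1]);cv2.imwrite('pics/t5.png',t[:,:,::-1])
# scene check of bar: heights along ray for known xy
for z in (.12,.125,.13,.135): print(z,proj('scene',[.489,-.3007,z]))
"
```

```text
t 6.65 p [ 0.6037 -0.0739  0.2048] dp [ 0.1888 -0.1701  0.0041] F [ 0.3 -0.6 -1. ] T [0.08 0.01 0.  ] grip 59.8 0.0 q7 [-0.18  0.24  0.3   1.6  -0.07  1.31  2.08]
toolz [ 5.7e-03  1.0e-04 -1.0e+00]
yang 111.13 twist z -1.5301
0.12 [[441.55721926 224.99008854]]
0.125 [[441.78259182 223.04264482]]
0.13 [[442.00885111 221.0875388 ]]
0.135 [[442.23600238 219.12472515]]
```

Emit:
apply_moves --dp '[[0.0315,-0.0284,0],[0.0315,-0.0284,0],[0.0315,-0.0284,0],[0.0315,-0.0284,0],[0.0315,-0.0284,0],[0.0313,-0.0281,0],[0,0,0],[0,0,0],[0,0,0],[0,0,0]]' --twist '[[0,0,0],[0,0,0],[0,0,0],[0,0,0],[0,0,0],[0,0,0],[0,0,0.1465],[0,0,0.1465],[0,0,0.1465],[0,0,0.1465]]' --fingers '[0.5,0.5,0.5,0.5,0.5,0.5,0.5,0.5,0.5,0.5]'

```text
time: 7.75
position: [0.4858, -0.2998, 0.1991]
tool_rot: [-0.35, -3.117, -0.002]
ft_force: [1.3, -0.1, -0.4]
grip_width: 0.501
grip_force: 0.0
```

Emit:
apply_moves --dp '[[0,0,0],[0,0,0],[0,0,0],[0,0,0],[0,0,0],[0,0,0],[0,0,0],[0,0,0.02],[0,0,0]]' --twist '[[0,0,0.1465],[0,0,0.1465],[0,0,0.1465],[0,0,0.1465],[0,0,0.1465],[0,0,0.1465],[0,0,0.1465],[0,0,0],[0,0,0]]' --fingers '[0.5,0.5,0.5,0.5,0.5,0.5,0.5,0.5,0.5]'

```text
time: 8.65
position: [0.4847, -0.2988, 0.1774]
tool_rot: [-1.824, -2.548, 0.003]
ft_force: [-1.3, -0.7, -0.7]
grip_width: 0.5
grip_force: 0.0
```

```bash
python3 -c "
from h import *
go([.489,-.3007,.108],18.8)
s=get_image('scene');cv2.imwrite('pics/s6.png',s[:,:,::-1])
t=get_image('top');cv2.imwrite('pics/t6.png',t[:,:,::-1])
a=cv2.resize(t[100:250,270:420],(400,400));b=cv2.resize(s[180:280,390:490],(400,400),interpolation=cv2.INTER_CUBIC)
cv2.imwrite('pics/c6.png',np.hstack([a,b])[:,:,::-1])
"
```

```text
t 8.65 p [ 0.4847 -0.2988  0.1774] dp [-0.0036  0.0039  0.0694] F [-1.3 -0.7 -0.7] T [-0.05  0.06 -0.01] grip 43.5 0.0 q7 [-0.03  0.2   0.61  1.73 -0.12  1.26  0.94]
toolz [-0.0079  0.003  -1.    ]
yang 18.83 twist z 0.0004
```

View pics/c6.png

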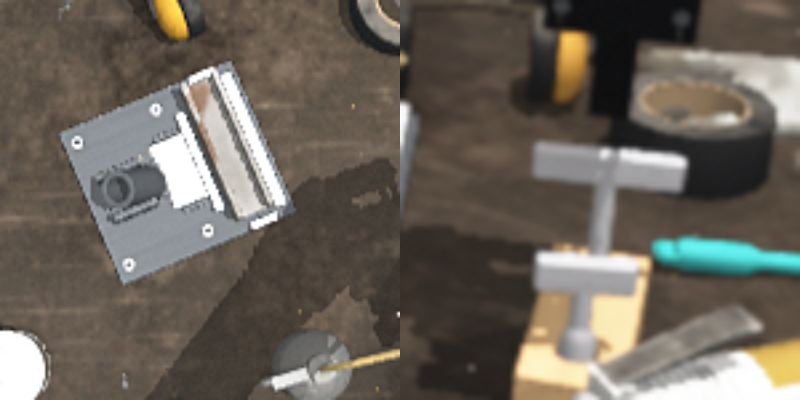

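The bracket sits in the jig between the stops. The long key's bar is unmoved at scene (443,221). The unlisted turquoise key now lies on its side at scene about (565,241), clear of the stand.

```bash
python3 -c "
from h import *
go([.489,-.3007,.108],18.8)
print(proj('top',[.489,-.3007,.135]))
t=cv2.imread('pics/t0.png') if 0 else cv2.imread('pics/top0.png')
hsv=lambda i:cv2.cvtColor(i,cv2.COLOR_BGR2HSV)
for f in('top0','t1','t5','t6','scene0','s5','s6'):
    i=cv2.imread(f'pics/{f}.png');m=cv2.inRange(hsv(i),(80,120,60),(95,255,255));
    p=np.argwhere(m[:, 400:]>0);print(f,len(p),p.mean(0)+[0,400] if len(p) else '',p.min(0) if len(p) else '',p.max(0) if len(p) else '')
"
```

```text
t 8.75 p [ 0.4862 -0.2998  0.1802] dp [-0.002   0.0026  0.0722] F [-0.5 -0.3  0.1] T [-0.1   0.01 -0.01] grip 43.3 0.0 q7 [-0.03  0.2   0.61  1.73 -0.12  1.26  0.94]
toolz [-0.0038  0.0013 -1.    ]
yang 18.83 twist z 0.0004
[[451.26717682 198.09941138]]
top0 267 [151.76404494 440.37827715] [136  29] [165  52]
t1 460 [140.24782609 460.35217391] [120  34] [157  81]
t5 461 [140.26898048 460.29934924] [120  34] [157  81]
t6 460 [140.24782609 460.35217391] [120  34] [157  81]
scene0 252 [218.18253968 453.05952381] [195  47] [242  59]
s5 447 [245.05369128 483.68232662] [237  53] [255 109]
s6 447 [245.05369128 483.68232662] [237  53] [255 109]
```

Emit:
apply_moves --dp '[[-0.002,0.0026,0.02],[0,0,0.03],[0,0,0.015],[0,0,0.007],[0,0,0],[0,0,0],[0,0,0],[0,0,0],[0,0,0]]' --twist '[[0,0,0],[0,0,0],[0,0,0],[0,0,0],[0,0,0],[0,0,0],[0,0,0],[0,0,0],[0,0,0]]' --fingers '[0.5,0.5,0.5,0.5,0.5,1,1,1,1]' --newtons 58

```text
time: 9.65
position: [0.4908, -0.3017, 0.1107]
tool_rot: [1.828, 2.554, 0.001]
ft_force: [0.2, -0.1, 0.7]
grip_width: 0.222
grip_force: 0.0
```

```bash
python3 -c "
from h import *
go([.489,-.3007,.108],18.8)
s=get_image('scene');cv2.imwrite('pics/s7.png',s[:,:,::-1])
go([.489,-.3007,.108],18.8)
"
```

```text
t 9.65 p [ 0.4908 -0.3017  0.1107] dp [ 0.0015 -0.0013  0.0027] F [ 0.2 -0.1  0.7] T [-0.11 -0.03  0.02] grip 19.3 0.0 q7 [-0.01  0.27  0.6   1.8  -0.17  1.12  0.97]
toolz [ 1.2e-03 -2.0e-04 -1.0e+00]
yang 18.81 twist z 0.0001
t 9.7 p [ 0.4907 -0.3016  0.1105] dp [ 0.0014 -0.0013  0.0025] F [-0.  -0.1  0.3] T [-0.08  0.01 -0.04] grip 15.2 0.0 q7 [-0.01  0.27  0.6   1.8  -0.17  1.12  0.97]
toolz [ 9.e-04 -1.e-04 -1.e+00]
yang 18.81 twist z 0.0001
```

Emit:
apply_moves --dp '[[0,0,0],[0,0,0],[0,0,0],[0,0,0],[0,0,-0.02],[0,0,-0.04],[0,0,-0.04],[0,0,-0.04],[0,0,0],[0,0,0]]' --twist '[[0,0,0],[0,0,0],[0,0,0],[0,0,0],[0,0,0],[0,0,0],[0,0,0],[0,0,0],[0,0,0],[0,0,0]]' --fingers '[1,1,1,1,1,1,1,1,1,1]'

```text
time: 10.7
position: [0.4902, -0.3016, 0.25]
tool_rot: [1.829, 2.554, 0.0]
ft_force: [-1.2, -0.1, -2.4]
grip_width: 0.13
grip_force: 57.9
```

```bash
python3 -c "
from h import *
s=get_image('scene');cv2.imwrite('pics/s8.png',s[:,:,::-1])
t=get_image('top')
go([.489,-.3007,.108],18.8)
st,r=axes();p=st['position'];tip=p+r.apply([0,0,.122-.019]);print('tip model',tip,proj('scene',tip))
a=cv2.resize(s[120:240,390:510],(400,400),interpolation=cv2.INTER_CUBIC);b=cv2.resize(t[140:260,390:510],(400,400),interpolation=cv2.INTER_CUBIC)
cv2.imwrite('pics/c8.png',np.hstack([a,b])[:,:,::-1])
"
```

```text
t 10.8 p [ 0.4893 -0.3008  0.248 ] dp [-1.0e-04  1.0e-04  1.4e-01] F [ 0.5 -0.5 -2.3] T [-0.06  0.03  0.01] grip 11.5 57.9 q7 [-0.04  0.16  0.62  1.62 -0.1   1.39  0.92]
toolz [-0.0032  0.0015 -1.    ]
yang 18.81 twist z 0.0001
tip model [ 0.48901703 -0.30066298  0.14496421] [[442.67851752 215.18303454]]
```

View pics/c8.png

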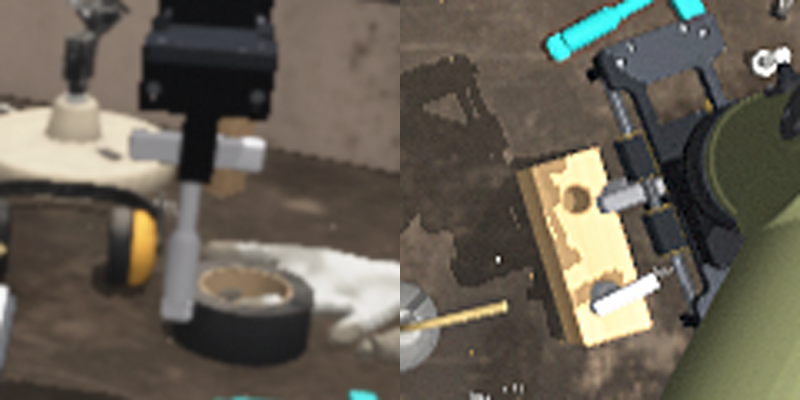

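The long key is held with its tip at scene about (443,216), against a model value of (442.7,215.2). The empty hole shows at top about (442.8,199.4), and the short key is untouched. Next I'll measure the key's in-plane lean and the hole centre.

```bash
python3 -c "
from h import *
np.set_printoptions(precision=4,suppress=True)
print('hole',pw('top',442.8,199.4,.056))
st,r=axes();p=st['position']
s=cv2.imread('pics/s8.png').astype(int)
for d in (0,.019,.05,.065,.08,.095,.1):
    print(d,proj('scene',p+r.apply([0,0,d-.019])))
g=cv2.cvtColor(s.astype(np.uint8),cv2.COLOR_BGR2GRAY)
for row in (178,182,186,190,194,198,202,206,210,213,215): print(row,g[row,434:458])
"
```

```text
hole [ 0.4897 -0.3002  0.056 ]
0 [[448.7099 164.3283]]
0.019 [[447.7308 172.5835]]
0.05 [[446.1658 185.7793]]
0.065 [[445.4226 192.0459]]
0.08 [[444.6883 198.2371]]
0.095 [[443.9628 204.3544]]
0.1 [[443.7229 206.3772]]
178 [ 92  89  86  87  97  94  84  80  79  84 106 128 139 142 138 118  90  78
  79  85  91  97  99  95]
182 [ 37  44  55  66  79 108 109 115 115 103 118 133 141 142 136 109  81  77
  77  78  78  78  79  80]
186 [193 157 102  64  66  72  80  81  86 105 127 137 143 140 119  91  75  75
  75  74  73  72  72  74]
190 [186 170 132  91  72  69  78  96 119 135 145 152 152 150 136 106  84  80
  80  80  79  76  74  74]
194 [166 148 107  59  58  76  97 114 124 131 137 141 144 142 139 125 109 110
 119 128 136 143 144 143]
198 [127 112  93  81  81  89 106 120 129 134 141 144 144 142 135 116 105 107
 110 113 115 117 116 116]
202 [ 80  69  64  66  74  93 114 126 135 139 143 145 143 139 130 127 144 156
 155 139 122 124 126 125]
206 [ 62  64  67  68  79 102 122 131 137 142 144 144 141 136 131 134 155 158
 140 127 126 126 125 122]
210 [ 67  68  67  70 101 128 132 134 138 142 142 142 153 138  99  85 100 116
 122 123 123 127 135 125]
213 [ 72  68  68  75 112 138 141 141 142 141 142 150 153 113  51  31  30  30
  32  37  45  54  67  76]
215 [ 71  69  67  67  80  99 108 111 116 120 126 132 123  81  35  30  30  29
  32  34  34  36  36  36]
```

```bash
cat >> h.py <<'E'
JX=RJ.apply([1,0,0]);JY=RJ.apply([0,1,0]);A=-.5*JX+np.sqrt(.75)*np.array([0,0,1.])
E
python3 -c "
from h import *
np.set_printoptions(precision=4,suppress=True)
M=pw('top',314.35,170.5,.0783);print('mouth',M,jig(M))
B=np.cross(A,JY)
th=np.linspace(0,2*np.pi,60)[:,None]
ims={'top':cv2.imread('pics/t6.png'),'scene':cv2.imread('pics/s6.png')}
W={'top':(290,145,60,45),'scene':(315,180,60,45)}
rows=[]
for n in ims:
    x,y,w,h=W[n];k=400/w
    i=cv2.resize(ims[n][y:y+h,x:x+w],(400,300),interpolation=cv2.INTER_CUBIC)
    i=cv2.convertScaleAbs(i,alpha=2.2) ;o=i.copy()
    for r_,s_,c in((.013,0,(0,0,255)),(.0195,0,(0,255,0)),(.0195,-.03,(255,255,0))):
        P=M+A*s_+r_*(np.cos(th)*JY+np.sin(th)*B)
        q=((proj(n,P)-[x,y]+.5)*k).astype(int)
        cv2.polylines(o,[q.reshape(-1,1,2)],True,c,1)
    rows.append(np.hstack([i,o]))
cv2.imwrite('pics/c9.png',np.vstack(rows))
"
```

```text
mouth [0.5729 0.0452 0.0783] [-0.126   0.001   0.0663]
```

View pics/c9.png

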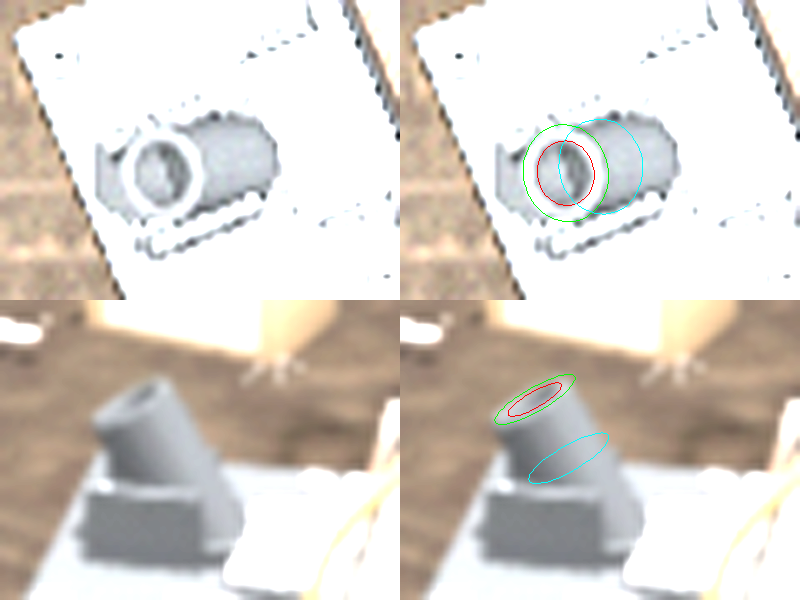

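Against the overlay, the mouth ring lies about 1-2 mm further to jig -x than the model. I'll take the mouth at jig (-127.3,0.5,66.3) mm, which puts the slot floor at (-99.8,0.5,18.6) mm.

```bash
cat >> h.py <<'E'
S=NEST+RJ.apply([-.0998,.0005,.0186])
def well(up,phi):
    """remaining moves: tip 'up' m above slot floor on the axis, tool y turned phi clockwise from jig y"""
    s,r=axes();p=s["position"];z=-A
    y=R.from_rotvec(z*phi).apply(JY);x=np.cross(y,z);T=R.from_matrix(np.c_[x,y,z])
    Pt=S+A*(up+.103)
    tip=p+r.apply([0,0,.103]);e=tip-S
    B=np.cross(A,JY)
    print("t",round(s["time"],2),"tip up",(e@A*1e3).round(2),"off JY",(e@JY*1e3).round(2),"off B(-x)",(e@B*1e3).round(2),"q7",s["joint_positions"].round(2)[[0,5,6]])
    print("dp",r.inv().apply(Pt-p).round(4),"rot",(r.inv()*T).as_rotvec().round(4),"grip",(87*s["grip_width"]).round(1))
    print("F axial",(s["ft_force"]@A).round(2),"JY",(s["ft_force"]@JY).round(2),"B",(s["ft_force"]@B).round(2),"T axis",(s["torque"]@A).round(3), s["torque"].round(2))
E
python3 -c "
from h import *
well(.085,0); go([.5476,.1078,.248],21.1)"
```

```text
t 10.8 tip up -34.11 off JY -202.25 off B(-x) -287.8 q7 [-0.04  1.39  0.92]Traceback (most recent call last):
  File "<string>", line 3, in <module>
    well(.085,0); go([.5476,.1078,.248],21.1)
    ~~~~^^^^^^^^
  File "h.py", line 35, in well
    print("dp",r.inv().apply(Pt-p).round(4),"rot",(r.inv()*T).as_rotvec().round(4),"grip",(87*s["grip_width"]).round(1))
                                                                                          ^^^^^^^^^^^^^^^^^^^^^^^^^^
AttributeError: 'float' object has no attribute 'round'
```

```bash
sed -i 's/(87\*s\["grip_width"\]).round(1)/round(87*s["grip_width"],1)/' h.py
python3 -c "
from h import *
well(.085,0); go([.5476,.1078,.248],21.1)"
```

```text
t 10.8 tip up -34.11 off JY -202.25 off B(-x) -287.8 q7 [-0.04  1.39  0.92]
dp [0.3682 0.1875 0.055 ] rot [-0.0129 -0.5261 -0.0384] grip 11.5
F axial -2.34 JY 0.22 B 0.58 T axis 0.038 [-0.06  0.03  0.01]
t 10.8 p [ 0.4893 -0.3008  0.248 ] dp [0.368  0.1869 0.0004] F [ 0.5 -0.5 -2.3] T [-0.06  0.03  0.01] grip 11.5 57.9 q7 [-0.04  0.16  0.62  1.62 -0.1   1.39  0.92]
toolz [-0.0032  0.0015 -1.    ]
yang 18.81 twist z -0.04
```

Emit:
apply_moves --dp '[[0.02,0.0102,0],[0.0415,0.0211,0],[0.0415,0.0211,0],[0.0415,0.0211,0],[0.0415,0.0211,0],[0.0415,0.0211,0],[0.0415,0.0211,0],[0.0415,0.0211,0],[0.0415,0.0211,0],[0.016,0.008,0]]' --twist '[[0,0,0],[0,0,0],[0,0,0],[0,0,0],[0,0,0],[0,0,0],[0,0,0],[0,0,0],[0,0,0],[0,0,0]]' --fingers '[1,1,1,1,1,1,1,1,1,1]'

```text
time: 11.8
position: [0.5471, 0.1137, 0.2474]
tool_rot: [-1.816, -2.558, 0.002]
ft_force: [0.0, 0.5, -2.8]
grip_width: 0.131
grip_force: 57.9
```

Emit:
apply_moves --dp '[[0,0,0],[0,0,0],[0,0,0],[0,0,0],[0,0,0],[0,0,0]]' --twist '[[-0.0032,-0.1315,-0.0096],[-0.0032,-0.1315,-0.0096],[-0.0032,-0.1315,-0.0096],[-0.0033,-0.1316,-0.0096],[0,0,0],[0,0,0]]' --fingers '[1,1,1,1,1,1]'

```text
time: 12.4
position: [0.548, 0.1069, 0.2485]
tool_rot: [1.515, 2.211, -0.408]
ft_force: [0.2, -0.8, -3.0]
grip_width: 0.132
grip_force: 57.9
```

```bash
python3 -c "
from h import *
well(.07,0)"
```

```text
t 12.4 tip up 132.02 off JY -0.53 off B(-x) -28.76 q7 [-0.72  1.41 -0.3 ]
dp [0.0287 0.0005 0.062 ] rot [-0.0006  0.0009  0.001 ] grip 11.5
F axial -3.04 JY -0.1 B 0.78 T axis 0.005 [ 0.63  0.29 -0.02]
```

Emit:
apply_moves --dp '[[0.0287,0.0005,0.01],[0,0,0.03],[0,0,0.022],[0,0,0],[0,0,0]]' --twist '[[0,0,0],[0,0,0],[0,0,0],[0,0,0],[0,0,0]]' --fingers '[1,1,1,1,1]'

```text
time: 12.9
position: [0.5523, 0.0995, 0.1829]
tool_rot: [1.521, 2.205, -0.405]
ft_force: [-0.4, 0.5, -2.3]
grip_width: 0.133
grip_force: 57.9
```

```bash
python3 -c "
from h import *
t=get_image('top');s=get_image('scene')
well(.05,0)
st,r=axes();p=st['position'];tip=p+r.apply([0,0,.103]);print(proj('scene',tip),proj('top',tip))
i=cv2.resize(s[150:240,285:375],(600,600),interpolation=cv2.INTER_CUBIC)
B=np.cross(A,JY);th=np.linspace(0,2*np.pi,60)[:,None]
o=cv2.convertScaleAbs(i,alpha=1.8)
def dr(P,c): cv2.polylines(o,[((proj('scene',P)-[285,150]+.5)*600/90).astype(int).reshape(-1,1,2)],False,c,1)
dr(S+A*.055+.0195*(np.cos(th)*JY+np.sin(th)*B),(0,255,0))
dr(np.array([tip,tip-r.apply([0,0,.122])]),(255,0,0))
cv2.imwrite('pics/c10.png',o[:,:,::-1])
"
```

```text
t 13.0 tip up 72.58 off JY 2.3 off B(-x) -2.16 q7 [-0.71  1.29 -0.36]
dp [ 0.0021 -0.002   0.0226] rot [ 0.004   0.0012 -0.0038] grip 11.5
F axial -0.67 JY -0.47 B 0.84 T axis -0.033 [ 0.77  0.35 -0.06]
[[332.08410113 188.64436616]] [[311.10291004 170.339865  ]]
```

View pics/c10.png

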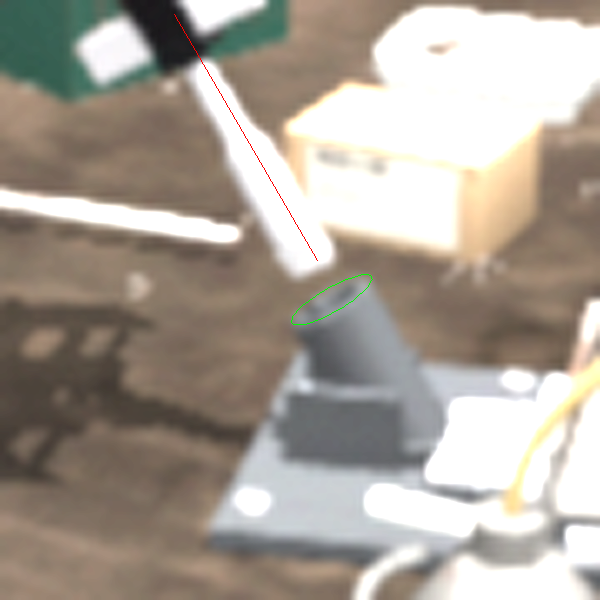

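The picture shows the key tip at about (310,270), just above the mouth at (330,300). The real key leans roughly 2 mm toward jig -x compared with the model line. I'll allow for that on the way in.

Emit:
apply_moves --dp '[[0.001,-0.002,0],[0,0,0],[0,0,0.01],[0,0,0.01],[0,0,0]]' --twist '[[0,0,0],[0,0,0],[0,0,0],[0,0,0],[0,0,0]]' --fingers '[1,1,1,1,1]'

```text
time: 13.5
position: [0.5522, 0.0904, 0.1625]
tool_rot: [1.517, 2.207, -0.41]
ft_force: [-0.7, -0.0, -1.2]
grip_width: 0.133
grip_force: 57.9
```

```bash
python3 -c "
from h import *
well(.03,0)"
```

```text
t 13.5 tip up 49.1 off JY -2.66 off B(-x) -0.72 q7 [-0.7   1.25 -0.36]
dp [0.0004 0.0025 0.0191] rot [-0.0016  0.0036 -0.0012] grip 11.6
F axial -0.95 JY -0.62 B 0.81 T axis 0.069 [0.66 0.35 0.03]
```

Emit:
apply_moves --dp '[[0,0,0],[0,0,0],[0,0,0]]' --twist '[[0,0,0],[0,0,0],[0,0,0]]' --fingers '[1,1,1]'

```text
time: 13.8
position: [0.5533, 0.0925, 0.1645]
tool_rot: [1.515, 2.207, -0.404]
ft_force: [1.0, -0.2, -1.8]
grip_width: 0.134
grip_force: 57.9
```

```bash
python3 -c "
from h import *
well(.03,0)"
```

```text
t 13.8 tip up 51.63 off JY -0.43 off B(-x) -0.2 q7 [-0.7   1.25 -0.36]
dp [-0.      0.0007  0.0216] rot [ 0.0027  0.0025 -0.0012] grip 11.7
F axial -1.87 JY 0.9 B 0.4 T axis 0.05 [0.76 0.38 0.01]
```

Emit:
apply_moves --dp '[[-0.001,0.0004,0.005],[0,0,0.007],[0,0,0.007],[0,0,0.007],[0,0,0],[0,0,0]]' --twist '[[0,0,0],[0,0,0],[0,0,0],[0,0,0],[0,0,0],[0,0,0]]' --fingers '[1,1,1,1,1,1]'

```text
time: 14.4
position: [0.5585, 0.0791, 0.142]
tool_rot: [1.516, 2.207, -0.406]
ft_force: [0.5, 0.2, -1.3]
grip_width: 0.135
grip_force: 57.9
```

```bash
python3 -c "
from h import *
well(.012,0)"
```

```text
t 14.4 tip up 24.99 off JY -0.59 off B(-x) -1.43 q7 [-0.69  1.2  -0.36]
dp [0.0012 0.0007 0.013 ] rot [ 0.0015  0.0027 -0.0013] grip 11.7
F axial -1.14 JY 0.56 B 0.67 T axis 0.052 [0.78 0.35 0.04]
```

In the well without contact. Continue gently toward the slot.

Emit:
apply_moves --dp '[[0,0.0005,0.005],[0,0,0.004],[0,0,0.003],[0,0,0.002],[0,0,0],[0,0,0]]' --twist '[[0,0,0],[0,0,0],[0,0,0],[0,0,0],[0,0,0],[0,0,0]]' --fingers '[1,1,1,1,1,1]'

```text
time: 15.0
position: [0.5616, 0.073, 0.1302]
tool_rot: [1.515, 2.207, -0.405]
ft_force: [-0.0, 0.2, -2.2]
grip_width: 0.133
grip_force: 57.9
```

```bash
python3 -c "
from h import *
well(.010,0)"
```

```text
t 15.0 tip up 11.35 off JY 0.25 off B(-x) -1.4 q7 [-0.68  1.17 -0.36]
dp [ 0.0011 -0.      0.0013] rot [ 0.0022  0.0026 -0.0013] grip 11.6
F axial -1.81 JY 0.05 B 1.22 T axis 0.018 [0.76 0.33 0.  ]
```

Emit:
apply_moves --dp '[[0,0,0.0015],[0,0,0.0015],[0,0,0.001],[0,0,0]]' --twist '[[0,0,0],[0,0,0],[0,0,0],[0,0,0]]' --fingers '[1,1,1,1]'

```text
time: 15.4
position: [0.5625, 0.0714, 0.127]
tool_rot: [1.515, 2.207, -0.404]
ft_force: [-0.4, -0.0, -0.7]
grip_width: 0.129
grip_force: 57.9
```

```bash
python3 -c "
from h import *
well(.0,0)"
```

```text
t 15.4 tip up 7.66 off JY 0.56 off B(-x) -1.39 q7 [-0.67  1.16 -0.36]
dp [ 0.0011 -0.0003  0.0077] rot [ 0.0028  0.0025 -0.0013] grip 11.3
F axial -0.52 JY -0.36 B 0.43 T axis 0.025 [ 0.65  0.35 -0.02]
```

Emit:
apply_moves --dp '[[0,0,0.001],[0,0,0.001],[0,0,0.001],[0,0,0]]' --twist '[[0,0,0],[0,0,0],[0,0,0],[0,0,0]]' --fingers '[1,1,1,1]'

```text
time: 15.8
position: [0.5635, 0.0702, 0.1243]
tool_rot: [1.515, 2.207, -0.403]
ft_force: [1.9, 1.7, 0.1]
grip_width: 0.133
grip_force: 57.9
```

```bash
python3 -c "
from h import *
well(.0,0)"
```

```text
t 15.8 tip up 4.58 off JY 1.11 off B(-x) -1.32 q7 [-0.67  1.15 -0.36]
dp [ 0.0011 -0.0007  0.0046] rot [ 0.0039  0.0023 -0.0013] grip 11.6
F axial 0.53 JY 2.38 B 0.73 T axis 0.052 [ 0.87 -0.04  0.26]
```

Emit:
apply_moves --dp '[[0,-0.0005,0.001],[0,0,0.001],[0,0,0]]' --twist '[[0,0,0],[0,0,0],[0,0,0]]' --fingers '[1,1,1]'

```text
time: 16.1
position: [0.5634, 0.0689, 0.1225]
tool_rot: [1.515, 2.207, -0.403]
ft_force: [1.7, 2.3, -0.6]
grip_width: 0.133
grip_force: 58.0
```

```bash
python3 -c "
from h import *
well(.0,0)"
```

```text
t 16.1 tip up 2.41 off JY 0.58 off B(-x) -1.47 q7 [-0.67  1.15 -0.36]
dp [ 0.0012 -0.0002  0.0024] rot [ 0.0037  0.0025 -0.0014] grip 11.6
F axial 0.27 JY 2.39 B 1.58 T axis 0.004 [ 0.97 -0.44  0.44]
```

Emit:
apply_moves --dp '[[0,-0.001,0.001],[0,0,0.001],[0,0,0.001],[0,0,0]]' --twist '[[0,0,0],[0,0,0],[0,0,0],[0,0,0]]' --fingers '[1,1,1,1]'

```text
time: 16.5
position: [0.5635, 0.0681, 0.121]
tool_rot: [1.514, 2.207, -0.401]
ft_force: [1.2, 5.0, 6.4]
grip_width: 0.132
grip_force: 58.0
```

```bash
python3 -c "
from h import *
well(.0,0)"
```

```text
t 16.5 tip up 0.8 off JY 0.52 off B(-x) -1.29 q7 [-0.67  1.14 -0.37]
dp [0.0011 0.     0.0008] rot [ 0.0053  0.0022 -0.0014] grip 11.5
F axial 7.63 JY 2.94 B 0.47 T axis -0.055 [ 0.88 -0.6   0.44]
```

Axial contact comes at 0.8 mm above the modelled floor, so the tongue is in the slot. Turn clockwise.

Emit:
apply_moves --dp '[[0,0,-0.0005],[0,0,0],[0,0,0],[0,0,0],[0,0,0]]' --twist '[[0,0,0],[0,0,0.1],[0,0,0.1],[0,0,0.1],[0,0,0]]' --fingers '[1,1,1,1,1]'

```text
time: 17.0
position: [0.5624, 0.0678, 0.1209]
tool_rot: [1.811, 1.935, -0.307]
ft_force: [-0.2, 4.6, 6.4]
grip_width: 0.13
grip_force: 57.9
```

```bash
python3 -c "
from h import *
well(.0,.3)"
```

```text
t 17.0 tip up 0.74 off JY -0.85 off B(-x) -1.17 q7 [-0.7   1.14 -0.66]
dp [0.0012 0.0008 0.0007] rot [ 0.0035  0.0014 -0.0031] grip 11.3
F axial 7.7 JY 1.48 B 0.6 T axis 0.1 [ 0.76 -0.17  0.37]
```

Emit:
apply_moves --dp '[[0,0,0],[0,0,0],[0,0,0],[0,0,0],[0,0,0],[0,0,0],[0,0,0]]' --twist '[[0,0,0.12],[0,0,0.12],[0,0,0.12],[0,0,0.12],[0,0,0.12],[0,0,0],[0,0,0]]' --fingers '[1,1,1,1,1,1,1]'

```text
time: 17.7
position: [0.5624, 0.0678, 0.1209]
tool_rot: [2.274, 1.3, -0.102]
ft_force: [0.4, 4.1, 6.9]
grip_width: 0.128
grip_force: 57.9
```

```bash
python3 -c "
from h import *
well(.0,.9)
t=get_image('top');cv2.imwrite('pics/t11.png',t[:,:,::-1])"
```

```text
t 17.7 tip up 0.76 off JY -0.85 off B(-x) -1.15 q7 [-0.75  1.14 -1.25]
dp [ 0.0015 -0.      0.0008] rot [ 0.0036 -0.0008 -0.001 ] grip 11.2
F axial 7.86 JY 1.88 B -0.25 T axis 0.121 [ 0.77 -0.08  0.35]
```

Emit:
apply_moves --dp '[[0,0,0],[0,0,0],[0,0,0],[0,0,0],[0,0,0]]' --twist '[[0,0,0.1],[0,0,0.1],[0,0,0.1],[0,0,0.05],[0,0,0]]' --fingers '[1,1,1,1,1]'

```text
time: 18.25
position: [0.5621, 0.0682, 0.1207]
tool_rot: [2.463, 0.883, 0.021]
ft_force: [0.3, 5.4, 6.4]
grip_width: 0.134
grip_force: 57.9
```

```bash
python3 -c "
from h import *
well(.0,1.25)"
```

```text
t 18.25 tip up 0.75 off JY -1.05 off B(-x) -0.62 q7 [-0.78  1.13 -1.59]
dp [0.0014 0.     0.0008] rot [ 0.0025 -0.0019 -0.0016] grip 11.7
F axial 8.0 JY 2.24 B 1.09 T axis 0.152 [0.94 0.13 0.3 ]
```

Emit:
apply_moves --dp '[[0,0,0],[0,0,0],[0,0,0]]' --twist '[[0,0,0.08],[0,0,0.08],[0,0,0]]' --fingers '[1,1,1]'

```text
time: 18.55
position: [0.562, 0.0683, 0.1206]
tool_rot: [2.528, 0.683, 0.077]
ft_force: [-0.6, 5.4, 4.9]
grip_width: 0.129
grip_force: 57.9
```

```bash
python3 -c "
from h import *
well(.0,1.41)"
```

```text
t 18.55 tip up 0.76 off JY -1.11 off B(-x) -0.38 q7 [-0.79  1.13 -1.75]
dp [ 0.0014 -0.      0.0008] rot [ 0.0018 -0.0023 -0.0022] grip 11.2
F axial 6.86 JY 1.35 B 2.12 T axis 0.165 [1.03 0.18 0.3 ]
```

Emit:
apply_moves --dp '[[0,0,0],[0,0,0],[0,0,0]]' --twist '[[0,0,0.07],[0,0,0.07],[0,0,0]]' --fingers '[1,1,1]'

```text
time: 18.85
position: [0.5617, 0.0685, 0.1204]
tool_rot: [2.572, 0.507, 0.125]
ft_force: [-1.6, 4.5, 6.0]
grip_width: 0.133
grip_force: 58.1
```

```bash
python3 -c "
from h import *
well(.0,1.55)
get=lambda f:cv2.cvtColor(cv2.imread(f),cv2.COLOR_BGR2GRAY).astype(np.float32)
t=cv2.cvtColor(get_image('top'),cv2.COLOR_RGB2GRAY).astype(np.float32)
for n,g in(('t6',get('pics/t6.png')),('t11',get('pics/t11.png')),('now',t)):
  for y in (.03,.045,-.03,-.045):
    xs=np.arange(-.05,.03,.003);P=NEST+RJ.apply(np.c_[xs,0*xs+y,0*xs+.014]);q=proj('top',P).astype(np.float32)
    print(n,y,cv2.remap(g,q[:,0],q[:,1],cv2.INTER_LINEAR).ravel().astype(int))
"
```

```text
t 18.85 tip up 0.73 off JY -1.27 off B(-x) -0.12 q7 [-0.81  1.13 -1.89]
dp [0.0015 0.0001 0.0007] rot [ 0.0017 -0.0023 -0.0002] grip 11.6
F axial 7.61 JY 0.09 B 1.12 T axis 0.649 [0.94 0.55 0.65]
t6 0.03 [255 255 255 181 251 255 255  96  68 113 141 157 208 209 208 208 213 215
 205 137  95 187 213 242 254 255 255]
t6 0.045 [128 151  90 189 252 255 200  93  68 162 228 178 184 207 215 211 213 216
 172 117  91 202 234 236 254 255 255]
t6 -0.03 [255 254 253 206 255 255 241  86  70  99 204 200 201 202 200 197 198 203
 211 120  90 101 221 164 255 255 255]
t6 -0.045 [146 155 142 124 255 255 240 119  72  94 209 219 205 205 203 200 202 211
 209 114  97 110 220 168 255 255 254]
t11 0.03 [255 255 255 255 220 249 255 238  86 106 142 158 207 208 208 207 212 214
 206 138  96 186 216 242 254 255 255]
t11 0.045 [128 151 150 141 114 240 255 237  90 154 225 176 183 206 215 210 214 217
 173 119  92 202 233 236 254 255 255]
t11 -0.03 [255 254 255 255 244 209 253 231 134  86 202 203 201 202 202 196 200 203
 213 121  94 102 219 163 255 255 255]
t11 -0.045 [146 152 153 151 126 203 255 249 229  76 207 223 206 204 201 200 203 211
 211 113  97 111 224 170 255 255 254]
now 0.03 [255 255 255 255 255 255 172 244 232 220  66 131 153 207 209 209 209 210
 212 216 133 106 110 209 248 255 255]
now 0.045 [128 152 148 152 150 120 182 254 246 211  75 193 224 180 194 210 213 210
 214 217 143 104 103 220 251 255 255]
now -0.03 [255 254 255 254 255 254 253 254 253 225  84 141 207 198 203 200 199 198
 200 207 200 108  80 193 224 255 255]
now -0.045 [146 153 152 153 155 134 112 255 252 234 143 103 225 214 206 204 202 202
 204 213 200 110  80 169 227 255 254]
```

Torque jumped to 0.65 N m and the jaw face has reached about x = -21 mm, so the screw is close to home. A little more turn to seat it against the stop.

Emit:
apply_moves --dp '[[0,0,0],[0,0,0],[0,0,0]]' --twist '[[0,0,0.04],[0,0,0.03],[0,0,0]]' --fingers '[1,1,1]'

```text
time: 19.2
position: [0.5616, 0.0686, 0.1204]
tool_rot: [2.59, 0.42, 0.149]
ft_force: [-2.0, 5.5, 6.6]
grip_width: 0.131
grip_force: 58.8
```

```bash
python3 -c "
from h import *
well(.0,1.62)
t=cv2.cvtColor(get_image('top'),cv2.COLOR_RGB2GRAY).astype(np.float32)
for y in (.03,.045,-.03,-.045):
    xs=np.arange(-.05,.03,.003);P=NEST+RJ.apply(np.c_[xs,0*xs+y,0*xs+.014]);q=proj('top',P).astype(np.float32)
    print(y,cv2.remap(t,q[:,0],q[:,1],cv2.INTER_LINEAR).ravel().astype(int))
"
```

```text
t 19.2 tip up 0.75 off JY -1.36 off B(-x) -0.01 q7 [-0.81  1.13 -1.95]
dp [0.0016 0.0001 0.0008] rot [ 0.0017 -0.0024  0.0018] grip 11.4
F axial 8.62 JY 0.13 B 1.73 T axis 0.878 [0.93 0.67 0.85]
0.03 [255 255 255 255 255 255 172 244 232 221  68 131 152 206 211 209 208 209
 213 215 132 105 107 208 247 255 255]
0.045 [125 151 149 151 151 121 181 254 247 212  75 193 225 180 196 210 213 211
 215 216 143 104 101 220 252 255 255]
-0.03 [255 254 255 254 255 254 253 254 253 224  84 141 210 197 202 201 199 198
 201 208 199 109  80 193 223 255 255]
-0.045 [147 154 153 152 153 134 113 255 252 233 143 103 225 213 207 203 202 202
 205 216 199 112  82 169 228 255 254]
```

Another 0.07 rad left the image unchanged while torque rose to 0.88 N m, so the screw is at its stop. I'll unload the key and withdraw along the axis.

Emit:
apply_moves --dp '[[0,0,0],[0,0,0],[0,0,0]]' --twist '[[0,0,-0.08],[0,0,-0.08],[0,0,0]]' --fingers '[1,1,1]'

```text
time: 19.55
position: [0.5618, 0.0683, 0.1205]
tool_rot: [2.544, 0.624, 0.093]
ft_force: [-0.2, 6.0, 6.2]
grip_width: 0.133
grip_force: 57.9
```

```bash
python3 -c "
from h import *
well(.0,1.46)"
```

```text
t 19.55 tip up 0.76 off JY -1.27 off B(-x) -0.33 q7 [-0.8   1.13 -1.8 ]
dp [ 0.0015 -0.      0.0008] rot [ 0.0017 -0.002   0.0014] grip 11.6
F axial 8.23 JY 1.93 B 1.78 T axis 0.178 [1.02 0.32 0.25]
```

Emit:
apply_moves --dp '[[0,0,-0.003],[0,0,-0.006],[0,0,-0.01],[0,0,-0.015],[0,0,-0.02],[0,0,-0.025],[0,0,-0.03],[0,0,-0.02],[0,0,0]]' --twist '[[0,0,0],[0,0,0],[0,0,0],[0,0,0],[0,0,0],[0,0,0],[0,0,0],[0,0,0],[0,0,0]]' --fingers '[1,1,1,1,1,1,1,1,1]'

```text
time: 20.45
position: [0.5388, 0.1293, 0.2345]
tool_rot: [2.545, 0.621, 0.098]
ft_force: [-0.2, -0.6, -2.7]
grip_width: 0.132
grip_force: 57.9
```

```bash
python3 -c "
from h import *
well(.13,0)
t=cv2.cvtColor(get_image('top'),cv2.COLOR_RGB2GRAY).astype(np.float32)
for y in (.03,.045,-.03,-.045):
    xs=np.arange(-.05,.03,.003);P=NEST+RJ.apply(np.c_[xs,0*xs+y,0*xs+.014]);q=proj('top',P).astype(np.float32)
    print(y,cv2.remap(t,q[:,0],q[:,1],cv2.INTER_LINEAR).ravel().astype(int))
s,r=axes();y=np.array([np.cos(np.radians(18.8)),np.sin(np.radians(18.8)),0]);z=np.array([0,0,-1.])
T=R.from_matrix(np.c_[np.cross(y,z),y,z])
# first undo turn about tool z (phi 1.46->0), then tilt
r2=r*R.from_rotvec([0,0,-1.46]);print('after',(r2.inv()*T).as_rotvec(),s['position'])"
```

```text
t 20.45 tip up 132.03 off JY -0.41 off B(-x) -0.78 q7 [-0.88  1.4  -1.8 ]
dp [ 0.001  -0.0006  0.002 ] rot [ 0.0054 -0.003  -1.4616] grip 11.5
F axial -2.56 JY -0.36 B 0.89 T axis 0.108 [0.77 0.46 0.04]
0.03 [255 255 255 255 255 255 169 244 228 218  63 130 148 204 206 205 203 206
 208 213 128 104 106 204 245 254 255]
0.045 [124 149 148 150 147  82 178 254 245 208  74 190 220 176 192 206 209 209
 211 211 140 102 101 217 250 255 255]
-0.03 [255 254 255 254 255 254 252 252 252 222  80 138 203 191 201 198 194 192
 197 203 196 109  79 188 218 255 255]
-0.045 [144 149 148 149 152 131 111 255 252 231 149 102 221 207 202 200 197 197
 201 209 195 110  79 168 224 255 254]
after [0.01355655 0.52561493 0.03846329] [0.53843827 0.12781451 0.23270723]
```

Emit:
apply_moves --dp '[[0,0,-0.01],[0,0,0],[0,0,0],[0,0,0],[0,0,0],[0,0,0],[0,0,0],[0,0,0],[0,0,0],[0,0,0]]' --twist '[[0,0,-0.146],[0,0,-0.146],[0,0,-0.146],[0,0,-0.146],[0,0,-0.146],[0,0,-0.146],[0,0,-0.146],[0,0,-0.146],[0,0,-0.146],[0,0,-0.146]]' --fingers '[1,1,1,1,1,1,1,1,1,1]'

```text
time: 21.5
position: [0.5359, 0.13, 0.2388]
tool_rot: [1.511, 2.212, -0.414]
ft_force: [-0.5, -0.2, -1.5]
grip_width: 0.131
grip_force: 57.9
```

Emit:
apply_moves --dp '[[0,0,0],[0,0,0],[0,0,0],[0,0,0],[0,0,0],[0,0,0]]' --twist '[[0.0034,0.1314,0.0096],[0.0034,0.1314,0.0096],[0.0034,0.1314,0.0096],[0.0034,0.1314,0.0096],[0,0,0],[0,0,0]]' --fingers '[1,1,1,1,1,1]'

```text
time: 22.1
position: [0.5361, 0.1302, 0.239]
tool_rot: [1.833, 2.551, -0.008]
ft_force: [0.1, 0.2, -2.5]
grip_width: 0.129
grip_force: 57.9
```

```bash
python3 -c "
from h import *
go([.4893,-.3008,.248],18.8)"
```

```text
t 22.1 p [0.5361 0.1302 0.239 ] dp [-0.3935 -0.182  -0.007 ] F [ 0.1  0.2 -2.5] T [-0.02  0.   -0.02] grip 11.2 57.9 q7 [-0.58  0.1   0.31  1.68 -0.03  1.36  0.06]
toolz [-0.0029 -0.0043 -1.    ]
yang 18.62 twist z -0.0032
```

Emit:
apply_moves --dp '[[-0.02,-0.0092,-0.007],[-0.0435,-0.0201,0],[-0.0435,-0.0201,0],[-0.0435,-0.0201,0],[-0.0435,-0.0201,0],[-0.0435,-0.0201,0],[-0.0435,-0.0201,0],[-0.0435,-0.0201,0],[-0.0435,-0.0201,0],[-0.0255,-0.012,0]]' --twist '[[0,0,-0.003],[0,0,0],[0,0,0],[0,0,0],[0,0,0],[0,0,0],[0,0,0],[0,0,0],[0,0,0],[0,0,0]]' --fingers '[1,1,1,1,1,1,1,1,1,1]'

```text
time: 23.1
position: [0.4914, -0.3011, 0.2467]
tool_rot: [-1.824, -2.556, 0.008]
ft_force: [-0.2, -0.2, -1.7]
grip_width: 0.132
grip_force: 57.9
```

Emit:
apply_moves --dp '[[0,0,0],[0,0,0],[0,0,0],[0,0,0],[0,0,0]]' --twist '[[0,0,0],[0,0,0],[0,0,0],[0,0,0],[0,0,0]]' --fingers '[1,1,1,1,1]'

```text
time: 23.6
position: [0.4932, -0.2976, 0.2476]
tool_rot: [-1.821, -2.559, 0.001]
ft_force: [-0.2, -0.4, -2.8]
grip_width: 0.133
grip_force: 57.9
```

```bash
python3 -c "
from h import *
s=get_image('scene');cv2.imwrite('pics/s12.png',s[:,:,::-1])
go([.4893,-.3008,.16],18.8)
st,r=axes();p=st['position']
g=cv2.cvtColor(s,cv2.COLOR_RGB2GRAY)
for d in (.055,.085,.1,.103): print(d,proj('scene',p+r.apply([0,0,d])))
for row in (178,182,206,210,213,215,217,219): print(row,g[row,434:458])
"
```

```text
t 23.65 p [ 0.4931 -0.2981  0.2477] dp [-0.0013 -0.0044  0.0877] F [ 1.   0.2 -1.9] T [-0.1   0.08 -0.04] grip 11.4 57.9 q7 [-0.11  0.17  0.69  1.63 -0.11  1.38  0.93]
toolz [-4.e-04 -5.e-04 -1.e+00]
yang 19.08 twist z 0.0049
0.055 [[444.4790155  195.00392257]]
0.085 [[443.08113074 207.17562062]]
0.1 [[442.39458273 213.15354906]]
0.103 [[442.25824595 214.34066422]]
178 [ 92  88  85  86  96  95  83  80  91 113 132 140 143 136 110  81  74  76
  80  85  91  96 100  95]
182 [ 37  43  56  65  79 107 109 116 127 126 137 142 140 122  96  79  78  77
  76  76  77  78  79  80]
206 [ 61  64  67  86 110 126 133 139 143 146 144 139 132 126 127 133 154 158
 140 128 126 126 126 122]
210 [ 67  68  80 119 136 132 136 140 143 143 144 163 129  59  64  82 101 115
 122 124 123 126 135 125]
213 [ 71  71  85 119 138 141 141 141 140 141 145 134  88  37  29  29  30  30
  32  36  46  54  68  76]
215 [ 70  69  73  93 111 117 120 123 124 130 128 104  64  33  30  30  30  29
  31  33  34  35  35  37]
217 [70 68 67 65 56 46 45 41 35 34 33 28 27 26 28 29 29 31 32 33 34 34 34 36]
219 [72 69 66 65 60 47 40 34 27 24 25 25 26 26 27 27 29 31 31 32 33 33 34 35]
```

Emit:
apply_moves --dp '[[-0.0036,-0.0044,0],[0,0,0.02],[0,0,0.03],[0,0,0.02],[0,0,0],[0,0,0],[0,0,0],[0,0,0]]' --twist '[[0,0,0.005],[0,0,0],[0,0,0],[0,0,0],[0,0,0],[0,0,0],[0,0,0],[0,0,0]]' --fingers '[1,1,1,1,1,1,1,1]'

```text
time: 24.45
position: [0.4904, -0.3047, 0.1792]
tool_rot: [1.83, 2.55, -0.0]
ft_force: [-0.9, -0.6, -2.7]
grip_width: 0.134
grip_force: 57.9
```

```bash
python3 -c "
from h import *
s=get_image('scene');t=get_image('top');cv2.imwrite('pics/s13.png',s[:,:,::-1])
go([.4893,-.3008,.16],18.8)
st,r=axes();p=st['position'];tip=p+r.apply([0,0,.103])
print(proj('scene',tip),proj('scene',[.4895,-.3008,.075]),proj('scene',[.4895,-.3008,.056]))
v=int(round(proj('scene',tip)[0,1]));g=cv2.cvtColor(s,cv2.COLOR_RGB2GRAY)
for row in range(v-8,v+5,2): print(row,g[row,426:456])
"
```

```text
t 24.55 p [ 0.4901 -0.3044  0.1787] dp [0.0037 0.0004 0.0187] F [-0.   0.6 -2.4] T [-0.07  0.04 -0.01] grip 11.9 57.9 q7 [-0.09  0.22  0.69  1.72 -0.15  1.25  0.96]
toolz [ 0.0012 -0.0012 -1.    ]
yang 18.68 twist z -0.0021
[[441.3683024  242.14641273]] [[439.69153684 242.10255254]] [[438.87150671 249.18123362]]
234 [ 77  75  74  74  74  73  73  73  74  78  85 104 121 129 137 142 145 145
 141 133 106  79  76  78  79  79  79  79  75  73]
236 [ 79  77  77  76  75  73  70  68  70  74  85 108 124 132 138 142 145 144
 140 131 106  85  82  81  80  79  79  79  78  77]
238 [ 85  84  85  81  78  78  77  77  76  80 105 128 133 133 137 142 143 144
 163 160 119  88  87  85  86  84  82  80  81  82]
240 [ 65  70  88  97  96  93  90  88  86  88 110 134 140 140 138 139 139 140
 148 131  97  85  85  86  88  86  88 119 143 158]
242 [107 107 131 150 153 154 150 144 140 137 141 147 148 148 148 145 142 150
 155 130  93  83  81  80  83  84  91 131 156 181]
244 [244 242 242 242 242 245 246 243 238 238 235 235 236 235 234 228 217 220
 233 238 230 215 207 199 193 176 127  86 106 124]
246 [205 205 207 212 216 219 222 226 227 229 230 232 233 234 236 238 239 240
 241 243 243 243 241 234 229 220 157  65  47  57]
```

Emit:
apply_moves --dp '[[0.0018,0.0004,0.005],[0,0,0.01],[0,0,0.006],[0,0,0.004],[0,0,0],[0,0,0],[0,0,0]]' --twist '[[0,0,0],[0,0,0],[0,0,0],[0,0,0],[0,0,0],[0,0,0],[0,0,0]]' --fingers '[1,1,1,1,1,1,1]'

```text
time: 25.25
position: [0.4896, -0.3024, 0.153]
tool_rot: [1.831, 2.552, -0.001]
ft_force: [-0.6, 0.5, -2.1]
grip_width: 0.134
grip_force: 57.9
```

```bash
python3 -c "
from h import *
go([.4893,-.3008,.109],18.8)"
```

```text
t 25.25 p [ 0.4896 -0.3024  0.153 ] dp [0.0017 0.0002 0.044 ] F [-0.6  0.5 -2.1] T [-0.05  0.05 -0.05] grip 11.7 57.9 q7 [-0.09  0.24  0.69  1.75 -0.16  1.2   0.97]
toolz [ 1.e-04 -9.e-04 -1.e+00]
yang 18.68 twist z -0.0022
```

Emit:
apply_moves --dp '[[0,0,0.005],[0,0,0.005],[0,0,0.004],[0,0,0.003],[0,0,0],[0,0,0]]' --twist '[[0,0,0],[0,0,0],[0,0,0],[0,0,0],[0,0,0],[0,0,0]]' --fingers '[1,1,1,1,1,1]'

```text
time: 25.85
position: [0.4894, -0.3022, 0.1356]
tool_rot: [-1.831, -2.552, 0.001]
ft_force: [0.4, -0.2, -3.0]
grip_width: 0.136
grip_force: 57.9
```

```bash
python3 -c "
from h import *
go([.4893,-.3008,.109],18.8)"
```

```text
t 25.85 p [ 0.4894 -0.3022  0.1356] dp [0.0014 0.0004 0.0266] F [ 0.4 -0.2 -3. ] T [-0.07 -0.08  0.01] grip 11.8 57.9 q7 [-0.08  0.26  0.68  1.77 -0.17  1.17  0.98]
toolz [-5.e-04 -6.e-04 -1.e+00]
yang 18.68 twist z -0.0021
```

No contact, and the tip is 23 mm inside the hole. Continue.

Emit:
apply_moves --dp '[[0,0,0.005],[0,0,0.005],[0,0,0.005],[0,0,0.004],[0,0,0.003],[0,0,0],[0,0,0]]' --twist '[[0,0,0],[0,0,0],[0,0,0],[0,0,0],[0,0,0],[0,0,0],[0,0,0]]' --fingers '[1,1,1,1,1,1,1]'

```text
time: 26.55
position: [0.4894, -0.3022, 0.1136]
tool_rot: [-1.831, -2.552, 0.001]
ft_force: [0.4, -0.2, -2.4]
grip_width: 0.131
grip_force: 57.9
```

```bash
python3 -c "
from h import *
go([.4893,-.3008,.109],18.8)"
```

```text
t 26.55 p [ 0.4894 -0.3022  0.1136] dp [0.0013 0.0004 0.0046] F [ 0.4 -0.2 -2.4] T [ 0.01 -0.05 -0.02] grip 11.4 57.9 q7 [-0.07  0.28  0.68  1.8  -0.19  1.13  0.99]
toolz [-6.e-04 -5.e-04 -1.e+00]
yang 18.68 twist z -0.002
```

Emit:
apply_moves --dp '[[0,0,0.002],[0,0,0.0015],[0,0,0.001],[0,0,0],[0,0,0]]' --twist '[[0,0,0],[0,0,0],[0,0,0],[0,0,0],[0,0,0]]' --fingers '[1,1,1,1,1]'

```text
time: 27.05
position: [0.4898, -0.3027, 0.1103]
tool_rot: [1.831, 2.551, -0.0]
ft_force: [-1.0, -0.1, 5.4]
grip_width: 0.135
grip_force: 57.9
```

```bash
python3 -c "
from h import *
go([.4893,-.3008,.109],18.8)"
```

```text
t 27.05 p [ 0.4898 -0.3027  0.1103] dp [0.002  0.0001 0.0013] F [-1.  -0.1  5.4] T [ 0.22  0.37 -0.01] grip 11.8 57.9 q7 [-0.07  0.29  0.67  1.8  -0.2   1.12  0.99]
toolz [ 9.e-04 -1.e-03 -1.e+00]
yang 18.67 twist z -0.0022
```

The key is on the floor (+5.4 N at the height where it was first gripped). Release and rise.

Emit:
apply_moves --dp '[[0,0,0],[0,0,0],[0,0,0],[0,0,0],[0,0,-0.02],[0,0,-0.04],[0,0,-0.05],[0,0,-0.04],[0,0,0]]' --twist '[[0,0,0],[0,0,0],[0,0,0],[0,0,0],[0,0,0],[0,0,0],[0,0,0],[0,0,0],[0,0,0]]' --fingers '[0.55,0.55,0.55,0.55,0.55,0.55,0.55,0.55,0.55]'

```text
time: 27.95
position: [0.492, -0.3042, 0.2654]
tool_rot: [1.826, 2.544, 0.003]
ft_force: [0.8, -0.6, 0.3]
grip_width: 0.451
grip_force: 0.0
```

```bash
python3 -c "
from h import *
s=get_image('scene');t=get_image('top')
go([.4893,-.3008,.109],18.8)
s0=cv2.imread('pics/s6.png')[:,:,::-1]
a=cv2.cvtColor(s,cv2.COLOR_RGB2GRAY);b=cv2.cvtColor(np.ascontiguousarray(s0),cv2.COLOR_RGB2GRAY)
# template of the standing long key's bar+neck in earlier picture, searched now
for n,(x,y,w,h) in {'long bar':(421,212,44,20),'short bar':(421,240,40,16)}.items():
    m=cv2.matchTemplate(a[y-15:y+h+15,x-15:x+w+15],b[y:y+h,x:x+w],cv2.TM_CCOEFF_NORMED);_,v,_,l=cv2.minMaxLoc(m);print(n,v,np.array(l)-15)
g=cv2.cvtColor(t,cv2.COLOR_RGB2GRAY).astype(np.float32)
for y in (.03,-.045):
    xs=np.arange(-.05,.03,.003);q=proj('top',NEST+RJ.apply(np.c_[xs,0*xs+y,0*xs+.014])).astype(np.float32);print(y,cv2.remap(g,q[:,0],q[:,1],cv2.INTER_LINEAR).ravel().astype(int))
# bracket along-axis ends
xs=np.arange(-.09,.09,.005)
q=proj('top',NEST+RJ.apply(np.c_[0*xs+.0,xs,0*xs+.03])).astype(np.float32);print(cv2.remap(g,q[:,0],q[:,1],cv2.INTER_LINEAR).ravel().astype(int))
"
```

```text
t 28.05 p [ 0.4898 -0.3024  0.2599] dp [ 1.900e-03 -1.000e-04  1.509e-01] F [0.4 1.  0.2] T [-0.06  0.05  0.02] grip 39.3 0.0 q7 [-0.11  0.16  0.7   1.61 -0.11  1.41  0.93]
toolz [ 0.0014 -0.0011 -1.    ]
yang 18.68 twist z -0.002
long bar 0.9743791818618774 [0 0]
short bar 0.9803640842437744 [0 0]
0.03 [255 255 255 255 255 255 172 244 232 218  66 131 152 206 210 209 207 208
 213 216 131 105 108 208 247 255 255]
-0.045 [144 153 152 153 155 135 111 255 252 235 149 101 224 212 206 203 202 202
 206 213 199 110  82 171 228 255 254]
[ 56 134 215 119 184 221 217 209 204 203 201 198 198 198 197 200 204 205
 210 207 203 201 206 208 211 211 210 213 209 192 170 149 154 175 227 240]
```

The long key's bar and the short key's bar match their original image positions with zero shift. The jaw is home and the gripper is clear, so I'm handing in.

```bash
python3 -c "
from bench import ctrl
print(ctrl.close_job())"
```

```text
the job is handed in; nothing more can be done
None
```

The job is handed in, and the hand-in call returned no verdict: the bracket is clamped in the jig, the screw was turned until the torque rose and the jaw stopped moving, and the longer key is back down in its own hole; the shorter key hasn't moved, and an unlisted turquoise key tipped over early on (before t = 2 s), cause not established.

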